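# Fetch the scooter headlamp from the revolving store and show it to the camera

### The arm

A 6-joint arm with a two-finger parallel gripper is mounted at the origin on the work surface. World frame = base frame: x ahead of the robot, y to its left, z up, the work surface at z = 0. Lengths are in mm, angles in rad, forces in N, time in s.
With the tool pointing down it reaches from about 250 to 725 mm from the base axis. Payload 9.7 kg.
Tool frame: the origin (TCP) lies at the centre of the arm's flange, where the gripper is bolted on; the fingertips stand 173 mm ahead of it and the grasp point (between the pads) lies 155 mm ahead of it (ctrl.grip_depth is the z of the grasp point in the tool frame, in mm); z points along the fingers, y is the line along which they close (so a half turn about z gives the same grasp; the last joint's range is limited). The gripper opens to 85 mm and grips with 20 to 120 N. Pads are 22 mm wide; open, the fingers measure 114 mm over their backs; the gripper's body (76 mm by 85 mm) begins 54 mm behind the grasp point. The pads swing forward as they close: fully open they stand 13 mm farther back than shut.
Start: joints at [1.217, 0.087, 0.176, 1.66, 0, 1.571], TCP at [190.553, 515.933, 404.684] pointing down, gripper open.
Joint ranges: [-3.13, 3.13], [-0.85, 1.81], [-1.15, 1.24], [-2.2, 2.28], [-1.44, 1.52], [-3.14, 3.14]. Speed limits (rad/s): [2.22, 2.22, 2.57, 3.14, 3.14, 3.14].

### API

Orientations are given as a unit quaternion [w, x, y, z].
In Python, from cell import ctrl gives the robot as it stands.
- The arm moves only by the tool nudge_tcp, called after ">>>" as name([rows], argument=value, ...), one row to a line, values as JSON. Schema: {"type":"object","properties":{"ticks":{"type":"array","items":{"type":"object","properties":{"d":{"type":"array","items":{"type":"number"},"minItems":3,"maxItems":3},"rz":{"type":"number"},"finger_gap":{"type":"number"}},"additionalProperties":false,"required":["finger_gap"]},"minItems":1,"maxItems":10},"grip_n":{"type":"number"},"only":{"type":"string"},"quiet":{"type":"boolean"},"lines":{"type":"string"}},"required":["ticks"],"additionalProperties":false}. ticks is a list of rows, 1 to 10 of them, each an object with the fields d (a list: dx, dy, dz in mm), rz (a turn about the tool's z in rad), finger_gap (the finger opening in mm); a field left out counts as zero (the opening has to be given); each row is the pose to reach, as a shift and turn from the pose commanded when the call began, along the tool's axes at that moment; what a row does not reach only later rows make up. A row lasts 1/10 s, in which the tool goes at most 50 mm and 0.15 rad, less where a joint would pass 70% of its speed; a pose out of reach is approached as far as the arm can. The fingers move at their own pace and stop on an object; grip_n is the grip in N (left out, the last holds). Time passes only in rows, so rows that do not move let the fingers close. The tool returns the time, the measured TCP pose, the force, the opening and the grip force at its end. only (a regular expression) keeps the lines of the reply that match it, lines (a string "A,B") keeps lines A to B, and quiet returns only ok. Input that does not fit is refused with a message, and nothing moves.
- ctrl.observe(): the state, without advancing time (a new reading comes with each control period).
- ctrl.capture(name): name is "side" or "top" or "wrist"; returns the picture (384x512x3 uint8, red, green, blue); there is no depth.
- ctrl.camera_params(name): a dict with "fovy" (degrees; the focal length in pixels is half the picture's height over the tangent of half this angle, whatever the lens; pixels are square), "cx", "cy" (the principal point, pixels), "rvec" (rotation vector, rad) and "tvec" (3), from world to camera coordinates, as OpenCV has them; the wrist camera has in their place "tool_from_camera" (4x4, takes a point from camera to tool coordinates, whose origin is the TCP and whose axes are the flange's). Camera axes: x right, y down, z forward; pixel columns grow to the right and rows downward; lengths in mm; the calibration is good to about 2 mm. A picture is of the moment at which its call begins: read the wrist's pose just before it. camera_params takes no time and is no camera call.
- ctrl.sign_off(): hands the job in; it is judged then, once.
The state is a dict: "time": time; "qpos": joint angles; "dq": joint speeds; "tau": joint torques, N m; "tool_pos": TCP position; "tool_rot": TCP orientation; "contact_force": force on the tool from outside, world axes, zero at the start; "moment": the same for the moment, N m; "finger_gap": finger opening in mm; "grip_force": force on a finger pad.
Only numpy, scipy, OpenCV 4.12 (cv2) and the standard library are available. Lean on these libraries where they do the work, as an engineer would, in place of code of your own. Each camera call takes 0.05 s, during which the arm holds its last target. There are 200 camera calls.

### The job

The silver headlamp of the scooter sits under the clear cover of the revolving spares store: turn the orange knob one click, the way that brings the headlamp into the open front bay, and leave the store clicked in there. Then lift the headlamp out of the bay and hold it upright in the air, its lens facing the inspection camera squarely, centred on the camera's lens and 12 cm in front of it. Finish while still holding it there, steady; do not touch the camera, leave the tail lamp in its pocket and the other things on the table where they are.

Things in the scene. Friction and masses are not known exactly. Their poses are not given: they have to be found in the camera images.
- carousel (a joint): Angle of the blue turntable (286 mm across, 5 square pockets 105 mm from its vertical axis, 72 degrees apart), positive counter-clockwise from above. Starts at 0; spring clicks at -1.257, 0 and +1.257 rad, stops at +-1.42. Turning takes about 0.13 N m; let go beyond 0.7 rad it pulls itself to +-1.257, below 0.55 back to 0.
- knob (a point): Centre of the orange bar knob on the turntable's axis, above the clear cover; the point is 139 mm above the table. The bar is 60 mm long along this point's x axis (turns with the turntable), 16 mm wide (y) and 35 mm tall, its underside 14 mm above the clear cover. Grip it across its 16 mm from above and turn. A dark 56 mm cube (click housing) stands behind the base.
- bay (a point): Floor of the store's open front bay, 26 mm above the table, 105 mm from the turntable's axis; -x points outward. Its pocket is empty at the start; the pockets one click to either side are under the clear flat cover (top 108 mm above the table). The opening is 144 mm wide (y), from 93 mm inward (+x) of here to the front edge. Base 310 mm square centred on the axis, thin posts at corners.
- headlamp: Silver headlamp, white lens, about 130 g, standing loose on a round black foot (42 mm across, 16 mm high) in one of the two pockets beside the bay, heading varies. Pocket 45 mm square inside, walls 12 mm high. Origin: centre of underside, z up. Housing 38 (x) by 36 mm (y), 16 to 66 mm above the underside, flat sides; lens on its -x face. Grip across y from above, 45 mm above its underside.
- headlamp_lens (a point): Centre of the headlamp's lens face: 27 mm in front (-x) of the lamp's origin and 41 mm above it. Same axes as the headlamp; the lens looks along -x.
- headlamp_back (a point): Centre of the headlamp's back face, 19 mm behind (+x) the lamp's origin and 41 mm above it.
- taillamp: Black tail lamp with a red lens, same shape and size as the headlamp, in the other of the two pockets next to the bay. Stays in its pocket. Origin: centre of the underside.
- camera_lens (a point): Centre of the front glass of the small black inspection camera (66 mm wide, 44 mm high), 200 to 260 mm above the table on a stand with a round foot 96 mm across. It looks level along this point's -x axis; z is up.
- jar: Amber glass jar with a black lid, 72 mm across, 110 mm tall, standing. Origin: centre of the underside.
- wheel: Small black scooter wheel with red hub, lying flat, 100 mm across, 30 mm thick. Origin: centre of the underside.
- screwdriver: Red-handled screwdriver lying on the table. Origin: underside, near its middle.
- camera_stand: The inspection camera's stand: round steel foot 96 mm across, 14 mm high, with an upright post 22 mm thick below the camera. Origin: centre of the foot's underside; the camera looks along -x.

How it is judged (in metres and radians):
On the way, in this order (a step that is already met when the one before it is completed fails the run):
1. the store is clicked round by one position and the headlamp stands in the open bay ((value of joint carousel between 1.197 and 1.317 rad or value of joint carousel between -1.317 and -1.197 rad) and horizontal distance between headlamp and bay below 0.015 m and height (world z) of headlamp below 0.034 m and velocity of joint carousel between -0.1 and 0.1 rad/s), for 0.2 s.
2. the headlamp is lifted out of the bay by the fingers (height (world z) of headlamp above 0.09 m and contact force between headlamp and the fingers above 1 N), for 0.2 s.
At the end, for the whole second after the job is handed in: Headlamp held still in the fingers: lens 95-145 mm before the camera, within 25 mm of its axis, facing it within 0.2 rad, upright within 0.17. Store within 0.06 rad of one click from the start, tail lamp in its pocket, jar, wheel and screwdriver within 30 mm, camera within 10 mm of their starts (x of headlamp_lens in the frame of camera_lens between -0.145 and -0.095 m and y of headlamp_lens in the frame of camera_lens between -0.025 and 0.025 m and z of headlamp_lens in the frame of camera_lens between -0.025 and 0.025 m and x of headlamp_back in the frame of camera_lens below -0.13 m and angle between the x axis of headlamp and the x axis of camera_lens, either way round below 0.2 rad and angle between headlamp's own z axis and vertical below 0.17 rad and height (world z) of headlamp above 0.13 m and contact force between headlamp and the fingers above 1 N and linear speed of headlamp below 0.03 m/s and angular speed of headlamp below 0.2 rad/s and (value of joint carousel between 1.197 and 1.317 rad or value of joint carousel between -1.317 and -1.197 rad) and height (world z) of taillamp below 0.034 m and distance of each of jar, wheel, screwdriver from where it was at the start of the episode below 0.03 m and distance of camera_lens from where it was at the start of the episode below 0.01 m); the arm keeps its last pose, push and grip.
It fails at once if the tail lamp is taken out of its pocket (height (world z) of taillamp above 0.04 m).
It fails at once if the inspection camera is bumped or shifted (distance of camera_lens from where it was at the start of the episode above 0.01 m or contact force between anything else and camera_stand above 3 N).
It fails at once if the jar is pushed away (distance of jar from where it was at the start of the episode above 0.03 m).
It fails at once if the scooter wheel is pushed away (distance of wheel from where it was at the start of the episode above 0.03 m).
It fails at once if the screwdriver is pushed away (distance of screwdriver from where it was at the start of the episode above 0.03 m).
It also fails if it takes over 48 s, if anything falls off the work surface, if the arm or the gripper's body presses on something with over 40 N, if the wrist force passes 120 N, or if a joint passes its speed limit or range.

## Working session

There is one attempt and no reset: what is moved stays moved. The work goes in short steps, Python scripts to look and compute and a tool call to move; the robot and the scene stay as the last step left them, time stands still between calls to the robot, and variables do not carry over. Pictures are saved under pics/ and viewed, at most 10 in all, crops included, and the job is handed in when it is done.

```bash
ls; mkdir -p pics; python3 - <<'E'
from cell import ctrl
import cv2, numpy as np
s=ctrl.observe(); print(s["time"],s["tool_pos"],s["tool_rot"],s["finger_gap"],ctrl.grip_depth)
ims=[]
for n in ("side","top"):
    im=ctrl.capture(n); cv2.imwrite(f"pics/{n}0.png",im[:,:,::-1]); 
    p=ctrl.camera_params(n); print(n,p)
    R=cv2.Rodrigues(np.array(p["rvec"],float))[0]; print("campos",-R.T@np.array(p["tvec"],float))
print(ctrl.camera_params("wrist"))
E
```

```text
cell.py
pics
0.0 [190.55357105 515.94547869 403.96506887] [-1.28675192e-04  1.75976269e-01  9.84394177e-01 -6.64007244e-04] 85.42059518670199 154.70000000000002
side {'fovy': 42.290637013069684, 'cx': 257.3191539823652, 'cy': 188.1841372308992, 'rvec': array([ 0.41998827, -2.57690782,  1.40537061]), 'tvec': array([ 529.77605701,  184.88720472, 1168.38313535])}
campos [ 196.30851517 1004.41385079  795.34953527]
top {'fovy': 56.8728595153875, 'cx': 255.14072489435202, 'cy': 189.87422257710935, 'rvec': array([ 2.15209924, -2.14808354,  0.18167062]), 'tvec': array([  38.22880261,  575.35011326, 1165.95902004])}
campos [ 392.28190844   59.34112276 1238.76679244]
{'fovy': 64.8548342254285, 'cx': 254.3520672678785, 'cy': 196.9493719675847, 'tool_from_camera': array([[-1.30435286e-03, -9.65011044e-01, -2.62205996e-01,
         6.65607551e+01],
       [ 9.99998335e-01, -1.59325800e-03,  8.89227880e-04,
         1.54648483e+00],
       [-1.27587653e-03, -2.62204400e-01,  9.65011515e-01,
         3.08765147e+01],
       [ 0.00000000e+00,  0.00000000e+00,  0.00000000e+00,
         1.00000000e+00]])}
```

View pics/side0.png

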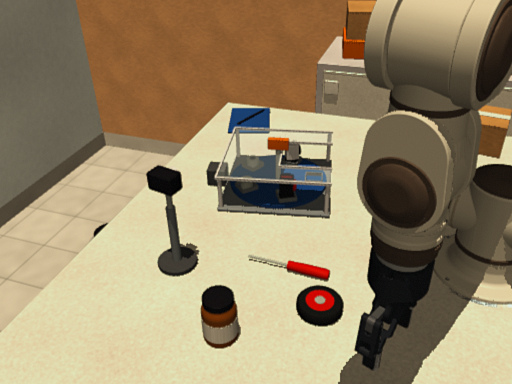

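View pics/top0.png

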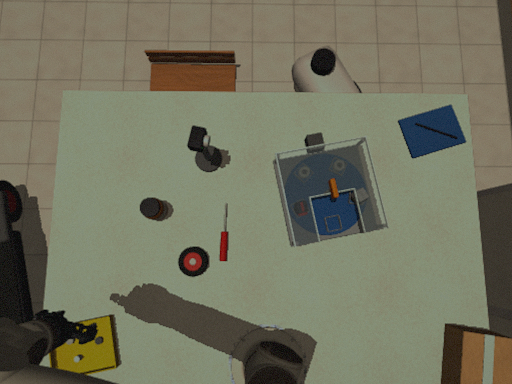

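The side view shows the camera head at (165,180), the knob at (278,143), the silver lamp at about (293,152) and the red lens at (287,185). In the top view the store is at about (330,190), with its bay facing the robot. The red lens is at (300,208), so the headlamp must be on the right. I'll zoom in next.

```bash
python3 - <<'E'
import cv2, numpy as np
t=cv2.imread("pics/top0.png"); s=cv2.imread("pics/side0.png")
def z(im,x,y,w,h,k): return cv2.resize(im[y:y+h,x:x+w],None,fx=k,fy=k,interpolation=cv2.INTER_CUBIC)
A=z(t,268,128,132,124,3); B=z(t,175,115,60,62,6)[:372]
C=z(s,205,120,132,98,3)[:,:396]; 
D=z(s,140,155,66,49,6)
o=np.zeros((600,800,3),np.uint8)
def put(im,x,y):
    im=im[:600-y,:800-x]; o[y:y+im.shape[0],x:x+im.shape[1]]=im
put(A,0,0);put(B,400,0);put(z(s,205,120,132,76,3),0,374);put(z(s,140,155,66,60,4),400,374)
cv2.imwrite("pics/zoom.png",o)
E
```

```text
(no output)
```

View pics/zoom.png

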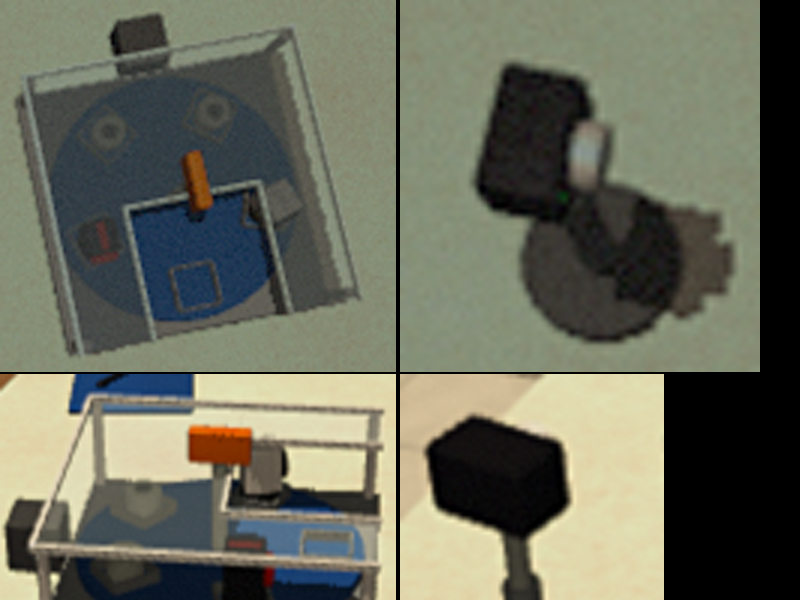

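The camera looks along roughly -y and slightly -x. The headlamp is in the right-hand pocket, so the turntable must turn clockwise (negative). Next I'll measure the knob and the camera.

```bash
cat > h.py <<'E'
import cv2, numpy as np
from cell import ctrl
from scipy.spatial.transform import Rotation as Ro
def cam(n,state=None):
    p=ctrl.camera_params(n); f=192/np.tan(np.radians(p["fovy"])/2)
    K=np.array([[f,0,p["cx"]],[0,f,p["cy"]],[0,0,1]])
    if n=="wrist":
        s=state; q=s["tool_rot"]; T=np.eye(4); T[:3,:3]=Ro.from_quat([q[1],q[2],q[3],q[0]]).as_matrix(); T[:3,3]=s["tool_pos"]
        M=np.linalg.inv(T@p["tool_from_camera"]); R,t=M[:3,:3],M[:3,3]
    else: R=cv2.Rodrigues(np.array(p["rvec"],float))[0]; t=np.array(p["tvec"],float)
    return K,R,t
def ray(c,uv):
    K,R,t=c; d=R.T@np.linalg.inv(K)@np.array([uv[0],uv[1],1.]); return -R.T@t,d
def onz(c,uv,z): o,d=ray(c,uv); return o+d*(z-o[2])/d[2]
def tri(c1,u1,c2,u2):
    o1,d1=ray(c1,u1);o2,d2=ray(c2,u2)
    a=np.linalg.lstsq(np.c_[d1,-d2],o2-o1,rcond=None)[0]; p,q=o1+a[0]*d1,o2+a[1]*d2
    return (p+q)/2,np.linalg.norm(p-q)
def proj(c,P): K,R,t=c; v=K@(R@np.asarray(P,float)+t); return v[:2]/v[2]
def hsv(im): return cv2.cvtColor(im,cv2.COLOR_RGB2HSV)
def blob(m,box=None):
    m=m.astype(np.uint8)
    if box: z=np.zeros_like(m); x,y,w,h=box; z[y:y+h,x:x+w]=1; m=m*z
    cs=cv2.findContours(m,cv2.RETR_EXTERNAL,cv2.CHAIN_APPROX_NONE)[0]
    c=max(cs,key=cv2.contourArea); return c,cv2.minAreaRect(c)
E
python3 - <<'E'
from h import *
np.set_printoptions(precision=1,suppress=True)
t=cv2.imread("pics/top0.png")[:,:,::-1]; s=cv2.imread("pics/side0.png")[:,:,::-1]
ct,cs=cam("top"),cam("side")
org=lambda im:(hsv(im)[:,:,0]<16)&(hsv(im)[:,:,1]>170)&(hsv(im)[:,:,2]>90)
a,ra=blob(org(t),(310,165,40,40)); b,rb=blob(org(s),(255,125,40,35))
print("knob rects",ra,rb)
print("tri",tri(ct,ra[0],cs,rb[0]), "top@157",onz(ct,ra[0],157))
bx=cv2.boxPoints(ra); l=[onz(ct,p,157)[:2] for p in bx]
e=[l[1]-l[0],l[2]-l[1]]; print("edges",[(np.linalg.norm(v),np.degrees(np.arctan2(v[1],v[0]))) for v in e])
# camera head top-face corners picked from zoom (top /6 , side /4)
T=lambda x,y:(175+(x-400)/6,115+y/6); S=lambda x,y:(140+(x-400)/4,155+(y-374)/4)
foot=onz(ct,T(602,262),14); print("foot",foot)
# dark masks
dk=lambda im:(im.max(2)<45)
a,r=blob(dk(t),(180,118,32,36)); print("head top",r,cv2.boundingRect(a))
a,r2=blob(dk(s),(140,160,50,40)); print("head side",r2,cv2.boundingRect(a))
# bay corner (open edges) on base: bay pocket square rim at z=38
for nm,p in dict(pk1=(170,265),pk2=(213,260),pk3=(221,303),pk4=(177,310),in1=(126,207),in2=(262,183)).items():
    print(nm,onz(ct,(268+p[0]/3,128+p[1]/3),38 if nm[0]=='p' else 108))
for z in(200,230,260):print(z,"lens",onz(ct,T(590,155),z))
E
```

```text
knob rects ((333.9706115722656, 187.88235473632812), (18.19017219543457, 5.335783958435059), 75.96376037597656) ((277.9827575683594, 143.29310607910156), (20.552711486816406, 11.626960754394531), 3.3664603233337402)
tri (array([ 567.9, -208.4,  136.4]), np.float64(0.6098458005795884)) top@157 [ 564.9 -203.3  157. ]
edges [(np.float64(16.82944423500896), np.float64(-75.7068388295955)), (np.float64(56.66719918219332), np.float64(-167.93758365048967))]
foot [690.9 203.2  14. ]
head top ((200.4117889404297, 139.85296630859375), (23.040882110595703, 24.253562927246094), 14.03624439239502) (188, 126, 22, 28)
head side ((163.6999969482422, 180.40000915527344), (36.366188049316406, 25.61444854736328), 18.43494987487793) (147, 166, 35, 31)
pk1 [ 485.9 -197.2   38. ]
pk2 [ 491.6 -246.3   38. ]
pk3 [ 443.1 -253.7   38. ]
pk4 [ 435.2 -203.6   38. ]
in1 [ 542.7 -136.6  108. ]
in2 [ 569.3 -284.7  108. ]
200 lens [700.7 188.5 200. ]
230 lens [691.8 184.8 230. ]
260 lens [682.9 181.  260. ]
```

```bash
cat >> h.py <<'E'
def delta(grasp,yawdeg):
    "shift in tool axes (mm) + tool-z turn to bring the grasp point to world `grasp`, tool x at yaw, pointing down"
    s=ctrl.observe(); q=s["tool_rot"]; R=Ro.from_quat([q[1],q[2],q[3],q[0]]).as_matrix()
    goal=np.array(grasp,float)+[0,0,ctrl.grip_depth]
    yaw=np.degrees(np.arctan2(R[1,0],R[0,0])); d=(yawdeg-yaw+180)%360-180
    print("t",s["time"],"tcp",np.round(s["tool_pos"],1),"yaw",round(yaw,1),"->shift",np.round(R.T@(goal-s["tool_pos"]),1),"turn",round(-np.radians(d),3),"j6",round(s["qpos"][5],2))
E
python3 -c "
from h import *
delta((567,-206,245),-168.5)"
```

```text
t 0.1 tcp [190.5 516.  404. ] yaw 159.7 ->shift [-603.3 -546.8    5. ] turn -0.554 j6 1.57
```

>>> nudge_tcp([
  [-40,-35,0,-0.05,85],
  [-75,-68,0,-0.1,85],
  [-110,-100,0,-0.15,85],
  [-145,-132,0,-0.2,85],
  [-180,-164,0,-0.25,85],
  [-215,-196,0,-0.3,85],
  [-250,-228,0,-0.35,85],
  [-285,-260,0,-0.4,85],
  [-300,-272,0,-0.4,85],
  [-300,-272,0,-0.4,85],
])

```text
refused: ticks[0]: [-40, -35, 0, -0.05, 85] is not of type 'object' (schema: type "object"). Nothing was moved.
```

I used the wrong layout. The manual says a list of objects, one for each row; once more.

>>> nudge_tcp([
  {"d":[-40,-35,0],"rz":-0.05,"finger_gap":85},
  {"d":[-75,-68,0],"rz":-0.1,"finger_gap":85},
  {"d":[-110,-100,0],"rz":-0.15,"finger_gap":85},
  {"d":[-145,-132,0],"rz":-0.2,"finger_gap":85},
  {"d":[-180,-164,0],"rz":-0.25,"finger_gap":85},
  {"d":[-215,-196,0],"rz":-0.3,"finger_gap":85},
  {"d":[-250,-228,0],"rz":-0.35,"finger_gap":85},
  {"d":[-285,-260,0],"rz":-0.4,"finger_gap":85},
  {"d":[-300,-272,0],"rz":-0.4,"finger_gap":85},
  {"d":[-300,-272,0],"rz":-0.4,"finger_gap":85},
])

```text
time: 1.1
tool_pos: [378.6, 154.8, 404.4]
tool_rot: [-0.0, -0.021, 1.0, -0.0]
contact_force: [-0.4, 0.6, -0.3]
finger_gap: 85.1
grip_force: 0.0
```

```bash
python3 -c "
from h import *
delta((567,-206,245),-168.5)"
```

```text
t 1.1 tcp [378.6 154.8 404.4] yaw -177.6 ->shift [-173.  -368.5    4.8] turn -0.158 j6 0.35
```

>>> nudge_tcp([
  {"d":[-17,-37,0],"rz":-0.05,"finger_gap":85},
  {"d":[-36,-75,2],"rz":-0.1,"finger_gap":85},
  {"d":[-54,-113,2],"rz":-0.15,"finger_gap":85},
  {"d":[-72,-151,3],"rz":-0.16,"finger_gap":85},
  {"d":[-90,-189,3],"rz":-0.16,"finger_gap":85},
  {"d":[-108,-227,4],"rz":-0.16,"finger_gap":85},
  {"d":[-126,-265,5],"rz":-0.16,"finger_gap":85},
  {"d":[-144,-303,5],"rz":-0.16,"finger_gap":85},
  {"d":[-173,-368,5],"rz":-0.16,"finger_gap":85},
  {"d":[-173,-368,5],"rz":-0.16,"finger_gap":85},
])

```text
time: 2.1
tool_pos: [569.0, -204.9, 398.2]
tool_rot: [-0.001, -0.102, 0.995, 0.0]
contact_force: [-0.7, 1.0, 0.1]
finger_gap: 84.9
grip_force: 0.0
```

>>> nudge_tcp([
  {"finger_gap":85},
  {"finger_gap":85},
  {"finger_gap":85},
])

```text
time: 2.4
tool_pos: [567.4, -201.4, 399.8]
tool_rot: [-0.0, -0.104, 0.995, 0.0]
contact_force: [0.6, 0.7, 0.5]
finger_gap: 85.1
grip_force: 0.0
```

```bash
python3 - <<'E'
from h import *
s=ctrl.observe(); im=ctrl.capture("wrist"); cv2.imwrite("pics/w1.png",im[:,:,::-1])
np.set_printoptions(precision=1,suppress=True)
c=cam("wrist",s); H=hsv(im)
a,r=blob((H[:,:,0]<16)&(H[:,:,1]>170)&(H[:,:,2]>90)); print(r,proj(c,(567,-206,157)))
l=[onz(c,p,157)[:2] for p in cv2.boxPoints(r)]; print(np.mean(l,0))
for v in(l[1]-l[0],l[2]-l[1]):print(np.linalg.norm(v),np.degrees(np.arctan2(v[1],v[0])))
delta((567,-206,245),-168.5)
E
```

```text
((245.5, 233.0), (3.0, 14.0), 0.0) [246.  205.7]
[ 588.1 -202.1]
11.266451140223086 -168.70530665211734
2.238929732703402 101.78382150619848
t 2.45 tcp [ 567.4 -201.4  400.1] yaw -168.1 ->shift [ 1.3 -4.4  0.4] turn 0.007 j6 -0.55
```

View pics/w1.png

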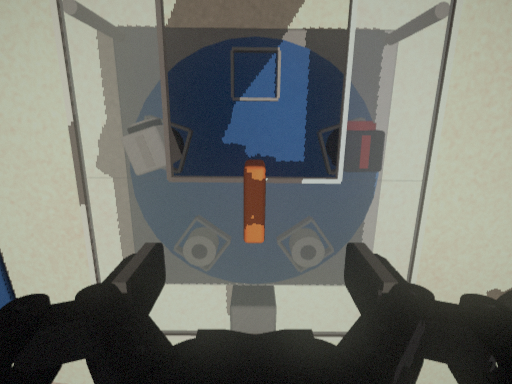

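The knob bar spans about (245–265, 163–242), with the headlamp at (150,147) on the −y side and the empty bay pocket at (256,73). The mask missed the shaded part of the bar, so I'll redo it.

```bash
python3 - <<'E'
from h import *
s=ctrl.observe(); im=cv2.imread("pics/w1.png")[:,:,::-1].copy()
np.set_printoptions(precision=1,suppress=True)
c=cam("wrist",s); H=hsv(im)
a,r=blob((H[:,:,0]<14)&(H[:,:,1]>150)&(H[:,:,2]>50),(235,150,40,100)); print(r,cv2.boundingRect(a))
far=onz(c,(255,242),157); print("far end top",far,"lat centre",onz(c,(254.8,205),157))
print("near end, top/bottom edge",onz(c,(255,163),157),onz(c,(255,163),122))
l=[onz(c,p,157)[:2] for p in cv2.boxPoints(r)]; print(np.mean(l,0))
for v in(l[1]-l[0],l[2]-l[1]):print(np.linalg.norm(v),np.degrees(np.arctan2(v[1],v[0])))
pk=[onz(c,p,38) for p in((232,48),(279,48),(279,100),(232,98))]; print("pocket",np.mean(pk,0)); 
print("frame",[onz(c,p,108) for p in((167,179),(342,181))])
delta((*(np.mean(l,0)),245),-168.5)
E
```

```text
((254.5, 203.0), (76.0, 21.0), 90.0) (244, 165, 22, 77)
far end top [ 594.  -193.7  157. ] lat centre [ 565.3 -199.8  157. ]
near end, top/bottom edge [ 535. -206.  157.] [ 540.3 -204.8  122. ]
[ 564.8 -200.1]
14.85215213091522 101.81028291059886
58.02387443362738 12.350168910480335
pocket [ 463.4 -220.2   38. ]
frame [array([ 572.2, -277.3,  108. ]), array([ 542.3, -125.8,  108. ])]
t 2.45 tcp [ 567.4 -201.4  400.1] yaw -168.1 ->shift [2.2 1.7 0.4] turn 0.007 j6 -0.55
```

>>> nudge_tcp([
  {"d":[1,0,45],"finger_gap":85},
  {"d":[2,0,80],"finger_gap":85},
  {"d":[2,0,105],"finger_gap":85},
  {"d":[2,0,105],"finger_gap":85},
  {"d":[2,0,105],"finger_gap":85},
])

```text
time: 2.95
tool_pos: [565.5, -202.4, 295.9]
tool_rot: [0.0, -0.103, 0.995, -0.0]
contact_force: [0.1, -0.8, 0.7]
finger_gap: 85.1
grip_force: 0.0
```

>>> nudge_tcp([
  {"finger_gap":0},
  {"finger_gap":0},
  {"finger_gap":0},
  {"finger_gap":0},
  {"finger_gap":0},
  {"finger_gap":0},
], grip_n=40)

```text
time: 3.55
tool_pos: [565.5, -202.4, 295.2]
tool_rot: [0.0, -0.103, 0.995, 0.001]
contact_force: [-1.9, 7.3, 4.3]
finger_gap: 15.4
grip_force: 41.7
```

```bash
python3 -c "
from h import *
delta((565,-201,139),-168.5); print(ctrl.observe()['moment'])"
```

```text
t 3.55 tcp [ 565.5 -202.4  295.2] yaw -168.1 ->shift [0.2 1.5 1.5] turn 0.006 j6 -0.55
[1.1399869  0.3500081  0.08774866]
```

>>> nudge_tcp([
  {"d":[0,1,0],"rz":0.1,"finger_gap":0},
  {"d":[0,1,0],"rz":0.23,"finger_gap":0},
  {"d":[0,1,0],"rz":0.36,"finger_gap":0},
  {"d":[0,1,0],"rz":0.49,"finger_gap":0},
  {"d":[0,1,0],"rz":0.62,"finger_gap":0},
  {"d":[0,1,0],"rz":0.75,"finger_gap":0},
  {"d":[0,1,0],"rz":0.88,"finger_gap":0},
  {"d":[0,1,0],"rz":1.0,"finger_gap":0},
  {"d":[0,1,0],"rz":1.13,"finger_gap":0},
  {"d":[0,1,0],"rz":1.25,"finger_gap":0},
])

```text
time: 4.55
tool_pos: [565.5, -201.8, 295.2]
tool_rot: [0.0, 0.501, 0.866, 0.001]
contact_force: [1.0, 4.5, 3.2]
finger_gap: 15.6
grip_force: 41.5
```

>>> nudge_tcp([
  {"rz":0.01,"finger_gap":0},
  {"rz":0.01,"finger_gap":0},
  {"rz":0.01,"finger_gap":0},
])

```text
time: 4.85
tool_pos: [565.6, -201.8, 295.2]
tool_rot: [0.0, 0.502, 0.865, 0.001]
contact_force: [0.5, 5.6, 3.3]
finger_gap: 15.8
grip_force: 41.7
```

```bash
python3 -c "
from h import *
delta((565,-201,139),-168.5-72); print(ctrl.observe()['moment'])"
```

```text
t 4.85 tcp [ 565.6 -201.8  295.2] yaw 119.8 ->shift [ 0.9 -0.1  1.5] turn 0.005 j6 0.71
[ 0.83469593 -0.04395218 -0.08225737]
```

>>> nudge_tcp([
  {"finger_gap":85},
  {"finger_gap":85},
  {"finger_gap":85},
  {"finger_gap":85},
  {"d":[0,0,-25],"finger_gap":85},
  {"d":[0,0,-70],"finger_gap":85},
  {"d":[0,0,-115],"finger_gap":85},
  {"d":[0,0,-115],"finger_gap":85},
])

```text
time: 5.65
tool_pos: [565.3, -202.3, 416.6]
tool_rot: [0.005, 0.503, 0.864, 0.001]
contact_force: [0.5, 0.6, -1.0]
finger_gap: 85.1
grip_force: 0.0
```

```bash
python3 -c "
from h import *
delta((480,-220,255),-168.5); print(ctrl.observe()['moment'])"
```

```text
t 5.65 tcp [ 565.3 -202.3  416.6] yaw 119.6 ->shift [ 26.8 -82.9   6.2] turn -1.254 j6 0.71
[-0.012588   -0.02495535 -0.0110477 ]
```

>>> nudge_tcp([
  {"d":[9,-28,3],"rz":-0.14,"finger_gap":85},
  {"d":[18,-56,6],"rz":-0.28,"finger_gap":85},
  {"d":[27,-83,6],"rz":-0.42,"finger_gap":85},
  {"d":[27,-83,6],"rz":-0.56,"finger_gap":85},
  {"d":[27,-83,6],"rz":-0.7,"finger_gap":85},
  {"d":[27,-83,6],"rz":-0.84,"finger_gap":85},
  {"d":[27,-83,6],"rz":-0.98,"finger_gap":85},
  {"d":[27,-83,6],"rz":-1.12,"finger_gap":85},
  {"d":[27,-83,6],"rz":-1.25,"finger_gap":85},
  {"d":[27,-83,6],"rz":-1.25,"finger_gap":85},
])

```text
time: 6.65
tool_pos: [479.9, -219.8, 403.4]
tool_rot: [-0.0, -0.099, 0.995, 0.0]
contact_force: [-0.2, 0.3, -0.7]
finger_gap: 84.8
grip_force: 0.0
```

>>> nudge_tcp([
  {"finger_gap":85},
  {"finger_gap":85},
  {"finger_gap":85},
])

```text
time: 6.95
tool_pos: [479.9, -219.8, 403.7]
tool_rot: [0.0, -0.097, 0.995, -0.0]
contact_force: [1.1, 0.1, -0.5]
finger_gap: 84.8
grip_force: 0.0
```

```bash
python3 - <<'E'
from h import *
s=ctrl.observe(); im=ctrl.capture("wrist"); cv2.imwrite("pics/w2.png",im[:,:,::-1])
np.set_printoptions(precision=1,suppress=True)
c=cam("wrist",s)
print("bay proj",[proj(c,(462,-222,z)) for z in(26,67,92)], proj(c,(565,-202,157)))
delta((462,-222,71),-168.5)
E
```

```text
bay proj [array([253.9, 157.7]), array([253.9, 163.2]), array([253.9, 167.4])] [253.7 307.2]
t 7.0 tcp [ 479.9 -219.8  403.7] yaw -168.8 ->shift [ 18.    1.3 178. ] turn -0.006 j6 -0.62
```

View pics/w2.png

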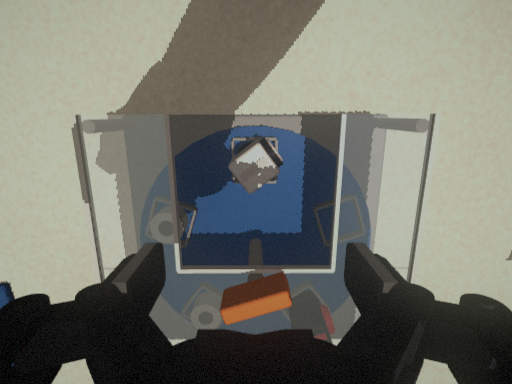

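The store has turned and the headlamp stands in the bay at about (255,165). I'll zoom in to read its heading.

```bash
python3 - <<'E'
import cv2
im=cv2.imread("pics/w2.png"); cv2.imwrite("pics/w2z.png",cv2.resize(im[125:205,215:295],None,fx=7,fy=7,interpolation=cv2.INTER_CUBIC))
E
```

```text
(no output)
```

View pics/w2z.png

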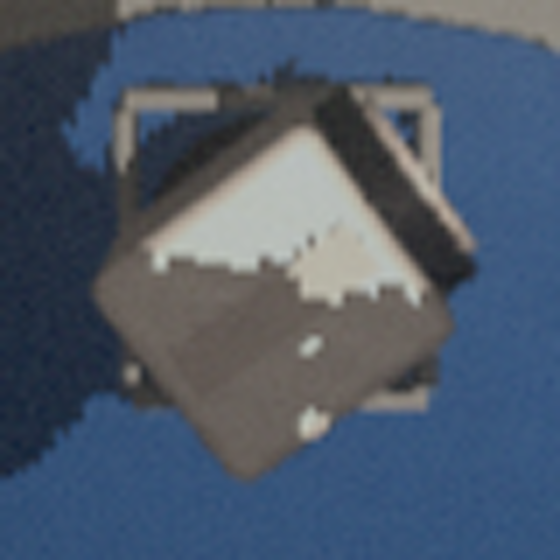

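```bash
python3 - <<'E'
from h import *
np.set_printoptions(precision=1,suppress=True)
s=ctrl.observe(); c=cam("wrist",s)
P={k:onz(c,(215-.5+.5/7+x/7,125-.5+y/7),92) for k,(x,y) in dict(L=(97,290),T=(308,118),R=(450,325),B=(245,478)).items()}
print(P, "centre",sum(P.values())/4,(P["L"]+P["R"])/2)
an=lambda v:(np.linalg.norm(v),np.degrees(np.arctan2(v[1],v[0])))
print("lens dir",an(P["R"]-P["B"]),an(P["T"]-P["L"]),"perp",an(P["B"]-P["L"]),an(P["R"]-P["T"]))
delta((463,-222,150),138)
E
```

```text
{'L': array([ 465.3, -245.7,   92. ]), 'T': array([ 437.5, -222.4,   92. ]), 'R': array([ 460.8, -198.3,   92. ]), 'B': array([ 487. , -221.3,   92. ])} centre [ 462.6 -221.9   92. ] [ 463. -222.   92.]
lens dir (np.float64(34.85658926805983), np.float64(138.61450079203152)) (np.float64(36.17331164930071), np.float64(139.99007875955297)) perp (np.float64(32.6031250512121), np.float64(48.258220901578376)) (np.float64(33.50487334215167), np.float64(46.03307433780299))
t 7.0 tcp [ 479.9 -219.8  403.7] yaw -168.8 ->shift [17.   1.1 99. ] turn 0.928 j6 -0.62
```

>>> nudge_tcp([
  {"d":[8,0,20],"rz":0.14,"finger_gap":85},
  {"d":[17,1,40],"rz":0.28,"finger_gap":85},
  {"d":[17,1,60],"rz":0.42,"finger_gap":85},
  {"d":[17,1,60],"rz":0.56,"finger_gap":85},
  {"d":[17,1,60],"rz":0.7,"finger_gap":85},
  {"d":[17,1,60],"rz":0.84,"finger_gap":85},
  {"d":[17,1,60],"rz":0.93,"finger_gap":85},
  {"d":[17,1,60],"rz":0.93,"finger_gap":85},
  {"d":[17,1,60],"rz":0.93,"finger_gap":85},
])

```text
time: 7.9
tool_pos: [463.0, -222.1, 343.7]
tool_rot: [0.0, 0.358, 0.934, -0.0]
contact_force: [0.5, 0.2, 0.8]
finger_gap: 84.8
grip_force: 0.0
```

```bash
python3 -c "
from h import *
delta((463,-222,71),138)"
```

```text
t 7.9 tcp [ 463.  -222.1  343.7] yaw 138.1 ->shift [1.00e-01 1.00e-01 1.18e+02] turn 0.002 j6 0.28
```

>>> nudge_tcp([
  {"d":[0,0,40],"finger_gap":85},
  {"d":[0,0,75],"finger_gap":85},
  {"d":[0,0,100],"finger_gap":85},
  {"d":[0,0,118],"finger_gap":85},
  {"d":[0,0,118],"finger_gap":85},
  {"d":[0,0,118],"finger_gap":85},
])

```text
time: 8.5
tool_pos: [463.1, -222.1, 226.2]
tool_rot: [0.0, 0.358, 0.934, -0.0]
contact_force: [1.0, -1.1, 1.1]
finger_gap: 84.8
grip_force: 0.0
```

>>> nudge_tcp([
  {"finger_gap":50},
  {"finger_gap":42},
  {"finger_gap":30},
  {"finger_gap":20},
  {"finger_gap":20},
  {"finger_gap":20},
  {"finger_gap":20},
  {"finger_gap":20},
], grip_n=40)

```text
time: 9.3
tool_pos: [463.2, -222.2, 226.5]
tool_rot: [0.001, 0.359, 0.933, -0.0]
contact_force: [-1.5, -0.3, 5.4]
finger_gap: 35.8
grip_force: 40.5
```

Headlamp gripped with a 35.8 mm opening, as expected. I'll lift it, and make brightened crops of the inspection camera to measure it.

>>> nudge_tcp([
  {"d":[0,0,-15],"finger_gap":20},
  {"d":[0,0,-45],"finger_gap":20},
  {"d":[0,0,-85],"finger_gap":20},
  {"d":[0,0,-125],"finger_gap":20},
  {"d":[0,0,-165],"finger_gap":20},
  {"d":[0,0,-165],"finger_gap":20},
  {"d":[0,0,-165],"finger_gap":20},
  {"d":[0,0,-165],"finger_gap":20},
])

```text
time: 10.1
tool_pos: [462.9, -222.0, 389.6]
tool_rot: [-0.001, 0.359, 0.933, 0.0]
contact_force: [-1.1, -0.6, -1.4]
finger_gap: 35.8
grip_force: 40.4
```

```bash
python3 - <<'E'
import cv2,numpy as np
from h import *
a=ctrl.capture("top")[:,:,::-1]; b=ctrl.capture("side")[:,:,::-1]
cv2.imwrite("pics/top1.png",a); cv2.imwrite("pics/side1.png",b)
g=lambda im,x,y:cv2.resize((255*(im[y:y+50,x:x+50]/255.)**.4).astype(np.uint8),None,fx=8,fy=8,interpolation=cv2.INTER_CUBIC)
cv2.imwrite("pics/camz.png",np.hstack([g(a,180,118),g(b,140,158)]))
E
```

```text
(no output)
```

View pics/camz.png

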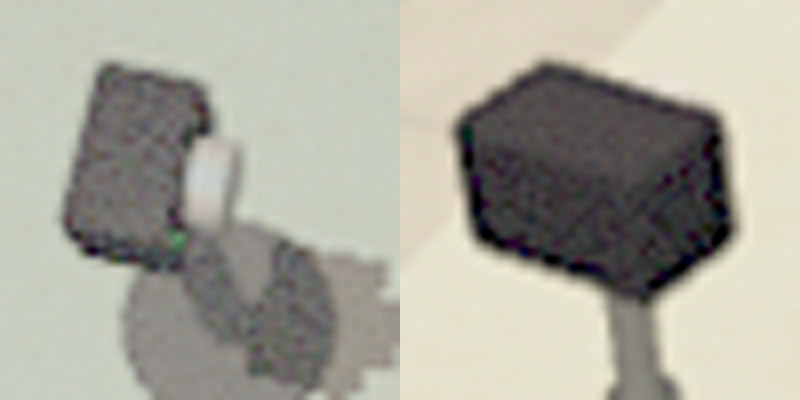

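Left (top view): the head's top face has corners at (103,66), (205,88), (183,245) and (70,222), with the light lens barrel ending near (236,185). Right (side view): the matching corners are (460,125), (548,65), (718,118) and (632,185).

```bash
python3 - <<'E'
from h import *
np.set_printoptions(precision=1,suppress=True)
ct,cs=cam("top"),cam("side")
T=lambda x,y:(180-.5+x/8,118-.5+y/8); S=lambda x,y:(140-.5+(x-400)/8,158-.5+y/8)
M=dict(TL=((103,66),(460,125)),TR=((205,88),(548,65)),BR=((183,245),(718,118)),BL=((70,222),(632,185)))
P={k:tri(ct,T(*a),cs,S(*b)) for k,(a,b) in M.items()}
for k in P: print(k,P[k])
Q={k:v[0] for k,v in P.items()}; C=sum(Q.values())/4
an=lambda v:(np.linalg.norm(v),np.degrees(np.arctan2(v[1],v[0])))
print("centre",C,"look",an(Q["TR"]-Q["TL"]),an(Q["BR"]-Q["BL"]),"width",an(Q["TL"]-Q["BL"]),an(Q["TR"]-Q["BR"]))
zt=C[2]; F=[onz(ct,T(*a),zt) for a,_ in M.values()]
print("flat: look",an(F[1]-F[0]),an(F[2]-F[3]),"width",an(F[0]-F[3]),an(F[1]-F[2]),"centre",sum(F)/4)
z=zt-22; print("glass",onz(ct,T(234,186),z),onz(ct,T(240,186),z))
E
```

```text
TL (array([728.5, 223.4, 255. ]), np.float64(1.0053086948729124))
TR (array([721.4, 187. , 254.5]), np.float64(0.264383886464132))
BR (array([665. , 194.3, 251.4]), np.float64(2.3992201583183332))
BL (array([671.4, 234.1, 252.9]), np.float64(0.4907541793215495))
centre [696.6 209.7 253.5] look (np.float64(37.165736917461224), np.float64(-101.13066733953605)) (np.float64(40.29373622208773), np.float64(-99.19690578815928)) width (np.float64(58.10512922749856), np.float64(-10.563423776922964)) (np.float64(56.903207211214514), np.float64(-7.440180131068804))
flat: look (np.float64(37.711270754112626), np.float64(-102.26142585284855)) (np.float64(41.29321901532107), np.float64(-101.52774685401319)) width (np.float64(58.92648609352947), np.float64(-9.938855193779455)) (np.float64(58.65359536132023), np.float64(-6.422868807309927)) centre [696.5 209.7 253.5]
glass [691.7 178.5 231.5] [691.7 176.3 231.5]
```

```bash
python3 -c "
from h import *
delta((664.4,33,236),79.5)"
```

```text
t 10.2 tcp [ 462.9 -222.   389.2] yaw 138.0 ->shift [ 21.1 324.4  -1.7] turn 1.02 j6 0.29
```

>>> nudge_tcp([
  {"d":[1,15,-2],"rz":0.08,"finger_gap":20},
  {"d":[3,45,-2],"rz":0.18,"finger_gap":20},
  {"d":[5,75,-2],"rz":0.28,"finger_gap":20},
  {"d":[7,105,-2],"rz":0.38,"finger_gap":20},
  {"d":[9,135,-2],"rz":0.48,"finger_gap":20},
  {"d":[11,165,-2],"rz":0.58,"finger_gap":20},
  {"d":[13,195,-2],"rz":0.68,"finger_gap":20},
  {"d":[15,225,-2],"rz":0.78,"finger_gap":20},
  {"d":[17,255,-2],"rz":0.88,"finger_gap":20},
  {"d":[18,275,-2],"rz":0.95,"finger_gap":20},
])

```text
time: 11.2
tool_pos: [634.7, -4.2, 391.0]
tool_rot: [-0.001, 0.747, 0.665, -0.001]
contact_force: [0.7, -0.6, -2.0]
finger_gap: 35.4
grip_force: 40.4
```

```bash
python3 -c "
from h import *
delta((664.4,33,236),79.5)"
```

```text
t 11.2 tcp [634.7  -4.2 391. ] yaw 83.4 ->shift [40.3 25.2  0.2] turn 0.067 j6 1.68
```

>>> nudge_tcp([
  {"d":[10,6,0],"rz":0.02,"finger_gap":20},
  {"d":[20,12,0],"rz":0.04,"finger_gap":20},
  {"d":[30,19,0],"rz":0.06,"finger_gap":20},
  {"d":[40,25,0],"rz":0.07,"finger_gap":20},
  {"d":[40,25,0],"rz":0.07,"finger_gap":20},
  {"d":[40,25,0],"rz":0.07,"finger_gap":20},
  {"d":[40,25,0],"rz":0.07,"finger_gap":20},
  {"d":[40,25,0],"rz":0.07,"finger_gap":20},
])

```text
time: 12.0
tool_pos: [662.9, 30.6, 392.9]
tool_rot: [0.0, 0.769, 0.639, 0.0]
contact_force: [0.3, -0.7, -2.0]
finger_gap: 35.3
grip_force: 40.4
```

```bash
python3 - <<'E'
from h import *
np.set_printoptions(precision=1,suppress=True)
delta((664.4,33,236),79.5)
a=ctrl.capture("top")[:,:,::-1]; b=ctrl.capture("side")[:,:,::-1]
g=lambda im,x,y,w,h:cv2.resize((255*(im[y:y+h,x:x+w]/255.)**.6).astype(np.uint8),None,fx=5,fy=5,interpolation=cv2.INTER_CUBIC)
print("lens proj",proj(cam("top"),(669,59.5,231.5)),proj(cam("side"),(669,59.5,231.5)))
cv2.imwrite("pics/fin.png",np.hstack([g(a,180,110,80,110),g(b,135,110,80,110)]))
E
```

```text
t 12.0 tcp [662.9  30.6 392.9] yaw 79.5 ->shift [2.6 1.1 2.2] turn -0.0 j6 1.8
lens proj [249.3 148.5] [204.6 151.7]
```

View pics/fin.png

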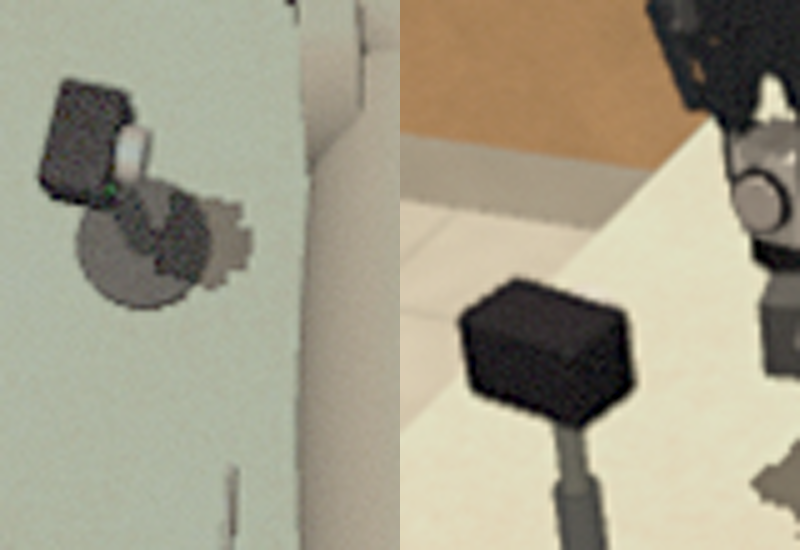

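The side view shows the headlamp upright, its lens toward the camera at about (207,150). The predicted position was (205,152), so it agrees within a few mm. I'll make a small correction, let it settle, check and hand in.

>>> nudge_tcp([
  {"d":[1,1,1],"finger_gap":20},
  {"d":[2,2,2],"finger_gap":20},
  {"d":[2,2,2],"finger_gap":20},
  {"d":[2,2,2],"finger_gap":20},
  {"d":[2,2,2],"finger_gap":20},
  {"d":[2,2,2],"finger_gap":20},
  {"d":[2,2,2],"finger_gap":20},
  {"d":[2,2,2],"finger_gap":20},
  {"d":[2,2,2],"finger_gap":20},
  {"d":[2,2,2],"finger_gap":20},
])

```text
time: 13.1
tool_pos: [665.5, 32.7, 390.7]
tool_rot: [0.0, 0.769, 0.64, 0.0]
contact_force: [-0.3, -0.1, -1.1]
finger_gap: 35.5
grip_force: 40.4
```

```bash
python3 - <<'E'
from h import *
delta((664.4,33,236),79.5); s=ctrl.observe(); print(np.abs(s["dq"]).max(),s["grip_force"])
print(ctrl.sign_off())
E
```

```text
t 13.1 tcp [665.5  32.7 390.7] yaw 79.5 ->shift [ 0.1 -1.1 -0. ] turn 0.0 j6 1.8
0.002321613641508714 40.410261154174805
the job is handed in; nothing more can be done
None
```

I turned the store one click clockwise so the headlamp came into the bay, lifted it out, and handed in at about 13 s with it held still, upright, facing the camera at about 12 cm by my measurements; no pass or fail came back.

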